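# Set the fallen bookend back against the archive cases

### The arm

A 7-joint arm with a two-finger parallel gripper is mounted at the origin on the work surface. World frame = base frame: x ahead of the robot, y to its left, z up, the work surface at z = 0. Lengths are in m, angles in degrees, forces in N, time in s.
With the tool pointing down it reaches from about 0.4 to 0.875 m from the base axis. Payload 6.5 kg.
Tool frame: the origin (TCP) lies midway between the tips of the shut fingers; the grasp point (between the pads) lies 19 mm behind it; z points along the fingers, y is the line along which they close (so a half turn about z gives the same grasp; the last joint's range is limited). The gripper opens to 88 mm and grips with 3 to 60 N. Pads are 18 mm wide; open, the fingers measure 123 mm over their backs; the gripper's body (75 mm by 187 mm) begins 45 mm behind the grasp point.
Start: joints at [66.738, 30.733, -0.252, 88.115, 0.149, 61.152, -4.079], TCP at [0.217, -0.613, 0.239] pointing down, gripper open.
Joint ranges: [-154.64, 154.64], [-21.42, 123.67], [-72.66, 72.17], [13.99, 137.28], [-74.86, 254.86], [10.95, 109.41], [-158.01, 158.01]. Speed limits (degrees/s): [136.94, 136.94, 180, 180, 180, 180, 180].

### API

Orientations are given as [roll, pitch, yaw] about the fixed x, y, z axes, in that order (R = Rz(yaw) Ry(pitch) Rx(roll)).
In Python, from station import robot gives the robot as it stands.
- The arm moves only by the tool move_arm, never from a script. Its argument "targets" is a list that holds one entry, the list of rows, each a list of 7 numbers: the shift along the world's x, y, z in cm, then the turn, a rotation vector about the world's x, y, z in degrees, then the finger opening in cm, from 0 to 8.81. A call has exactly 5 rows; each row shifts and turns the commanded pose from where the row before left it; what a row does not reach is not made up. A row lasts 1/10 s, in which the tool goes at most 50 mm and 8.59 degrees, less where a joint would pass 70% of its speed; a pose out of reach is approached as far as the arm can. A call is refused whole if a number of a shift passes 5 or a number of a turn 8.59, either way. A call with a gripper value outside its range is refused whole. The fingers move at their own pace and stop on an object; the grip force is fixed at half the most. Time passes only in rows, so rows that do not move let the fingers close, or fill a call up. It gives the time, the measured TCP pose, the force, the opening and the grip force at its end, in the units of the state.
- robot.sense(): the state, without advancing time (a new reading comes with each control period).
- robot.get_image(name): name is "side" or "top" or "wrist"; returns the picture (400x640x3 uint8, red, green, blue); there is no depth.
- robot.camera_model(name): a dict with "vertical_fov" (degrees; the focal length in pixels is half the picture's height over the tangent of half this angle, whatever the lens; pixels are square), "cx", "cy" (the principal point, pixels), "rvec" (rotation vector, rad) and "tvec" (3), from world to camera coordinates, as OpenCV has them; the wrist camera has in their place "T_tool_cam" (4x4, takes a point from camera to tool coordinates, whose origin is the TCP and whose axes are the flange's). Camera axes: x right, y down, z forward; pixel columns grow to the right and rows downward; lengths in m; the calibration is good to about 2 mm. A picture is of the moment at which its call begins: read the wrist's pose just before it. camera_model takes no time and is no camera call.
- robot.finish_job(): hands the job in; it is judged then, once.
Trained networks look in the newest picture that a camera, given by its name, has taken for a name from the list of things; names that differ only in an ending like _2 or _b are one class to them, and where a whole thing is asked for, a point or a joint stands for the part that bears it (a point fixed in the world has none). Each returns a list of dicts, best first, with "confidence" (0 to 1); they miss things now and then, are a little off and sometimes report something else, mostly with a low value. They report only what shows in the picture. A call takes as long as a camera call. They do not tell look-alikes from the thing itself.
- robot.regions_of(camera, label): "mask" (400x640 bool, what is visible of it) and "pixel" ([row, column] in pixels, amid what is visible of it).
The state is a dict: "time": time; "qpos": joint angles; "joint_velocities": joint speeds; "tau": joint torques, N m; "eef_pos": TCP position; "tool_rot": TCP orientation; "wrist_force": force on the tool from outside, world axes, zero at the start; "ft_torque": the same for the moment, N m; "opening": finger opening in m; "finger_force": force on a finger pad.
Only numpy, scipy, OpenCV 4.12 (cv2) and the standard library are available. Lean on these libraries where they do the work, as an engineer would, in place of code of your own. Each camera call takes 0.05 s, during which the arm holds its last target. There are 200 camera calls.

### The job

The bookend beside the row of archive cases has fallen on its back. Without picking it up, push its upstanding foot over, away from the cases, so that the bookend stands on its foot again; then push it along the table until the back of its upright is flush against the end of the row, roughly in the middle of that end, and leave it standing there. Do not shove the cases or disturb the tankard, the goblet or the dish.

Things in the scene. Friction and masses are not known exactly. Their poses are not given: they have to be found in the camera images.
- bookend: Grey L-shaped bookend, 0.45 to 0.8 kg, 110 mm wide (y): foot block 105 x 28 mm thick, upright plate 130 mm high over all, 5 mm thick. Standing: origin at the heel, z up, foot runs to -x, the plate's flat back is x = 0. It starts on that back, z level and towards the cases, the foot up like a wall, its z = 28 mm face towards them. It tips about the heel, past about 45 deg it falls onto its foot.
- bookend_heel (a point): Middle of the bookend's lower back edge, the edge it pivots on; equals the origin of the bookend and stays on the table, 0 mm high, both lying and standing.
- bookend_toe (a point): Middle of the free edge of the foot's underside, 105 mm from the heel: 105 mm above the table while lying, on the table when standing. The foot's end face rises 28 mm from here when standing.
- bookend_top (a point): Middle of the upright's top back edge, 130 mm from the heel: on the table and nearest to the cases while lying, 130 mm up when standing.
- case_a: The archive case nearest to the bookend, an upright grey box 80 mm (x) by 180 mm (y) by 220 mm high, 1.6 kg, loose on the table; origin at the centre of its underside, z up; its -x face, 180 mm wide, is the end of the row.
- case_b: The second archive case, the same size, standing behind the first with its origin 82 mm farther along the first one's x.
- row_end (a point): Middle of the lower edge of the row's end face, on the table; the face looks to this point's -x, towards the bookend, and its y runs along the face. The bookend's heel is to come here, with the bookend's x along this x.
- tankard: Metal tankard with a handle at +y, 80 mm across, 120 mm high, origin at the centre of its underside; leave alone.
- goblet: Turned wooden goblet, 72 mm across, 115 mm high, origin at the centre of its underside; leave alone.
- dish: Round brass dish, 110 mm across, 40 mm high, origin at the centre of its underside; leave alone.
Things that resemble listed ones, but are neither listed nor needed, are in the scene too. What is shaped like the case_a but yellow is not meant. Leave any yellow look-alike of the bookend alone.

How it is judged:
By the outcome, as a careful person would: the job done as asked, in the order asked, and still so for the second after the job is handed in, with the robot touching nothing.
It also fails if it takes over 54 s, if anything falls off the work surface, if the arm or the gripper's body presses on something with over 40 N, if the wrist force passes 120 N, or if a joint passes its speed limit or range.

## Working session

There is one attempt and no reset: what is moved stays moved. The work goes in short steps, Python scripts to look and compute and a tool call to move; the robot and the scene stay as the last step left them, time stands still between calls to the robot, and variables do not carry over. Pictures are saved under pics/ and viewed, at most 10 in all, crops included, and the job is handed in when it is done.

Besides the shell and the picture viewer there is one more tool, called after "Request:" by a JSON object that holds its "api" and its "payload", one argument or row to a line. move_arm: Moves the arm, as the interface text tells. Its arguments: {"type":"object","properties":{"targets":{"type":"array","items":{"type":"array","items":{"type":"array","items":{"type":"number"}}}}},"required":["targets"]}

```bash
mkdir -p pics; ls
python3 - <<'E'
from station import robot
import cv2
for n in("side","top"):
    im=robot.get_image(n); cv2.imwrite(f"pics/{n}0.png",im[:,:,::-1])
    print(n,robot.camera_model(n))
    for l in("bookend","case_a","tankard","goblet","dish"):
        print(l,[(round(r["confidence"],2),[int(v) for v in r["pixel"]],int(r["mask"].sum())) for r in robot.regions_of(n,l)])
print(robot.sense())
E
```

```text
pics
side {'vertical_fov': 43.07040761618867, 'cx': 331.7056016267504, 'cy': 200.37070138954815, 'rvec': array([ 2.03071229, -2.07502305,  0.33193174]), 'tvec': array([0.07669202, 0.52011319, 1.45551952])}
bookend [(0.64, [199, 336], 1492)]
case_a [(0.92, [202, 263], 2444), (0.63, [209, 235], 2320), (0.63, [200, 170], 3665)]
tankard [(0.89, [166, 482], 968)]
goblet [(0.92, [155, 299], 568)]
dish [(0.95, [222, 482], 929)]
top {'vertical_fov': 42.979562688439145, 'cx': 319.65653023811035, 'cy': 195.60771078763483, 'rvec': array([ 2.14275628, -2.10187979,  0.21486787]), 'tvec': array([0.02793381, 0.53399065, 1.68289479])}
bookend [(0.89, [146, 358], 1091), (0.88, [247, 363], 1213), (0.55, [189, 312], 1246)]
case_a [(0.85, [203, 226], 1742), (0.63, [196, 250], 1904), (0.63, [193, 167], 2584)]
tankard [(0.59, [168, 452], 816)]
goblet [(0.96, [153, 281], 455)]
dish [(0.55, [220, 448], 784)]
{'time': 0.6, 'qpos': array([66.73949948, 30.73122318, -0.25164405, 88.11672156,  0.14831768,
       61.153773  , -4.08062385]), 'joint_velocities': array([-0.01520248, -0.0183038 ,  0.00824998,  0.04363962, -0.04691572,
       -0.03425199, -0.04618106]), 'tau': array([ 5.50336990e-04, -5.70645905e+01,  9.90500338e-01, -2.51816207e+01,
       -5.60574455e-02,  1.11645859e-02, -2.41736035e-05]), 'eef_pos': array([ 0.21661476, -0.61281316,  0.23873072]), 'tool_rot': array([-1.79998702e+02,  1.41558409e-03,  1.94677444e+01]), 'wrist_force': array([-0.01724462, -0.96098247,  0.04102972]), 'ft_torque': array([-0.03367118,  0.01529303,  0.02816864]), 'finger_force': 0.0, 'opening': 0.08824270929074188}
```

View pictures.

View pics/side0.png

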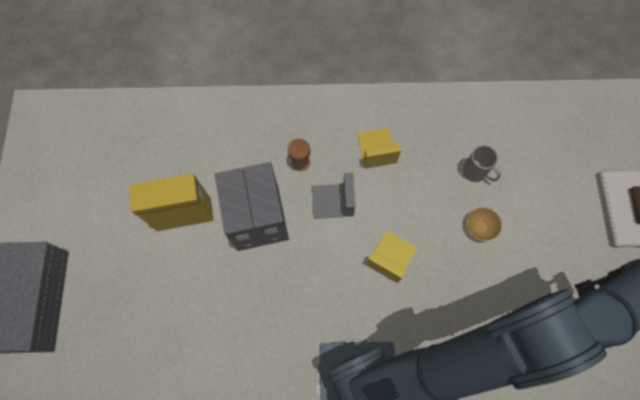

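View pics/top0.png

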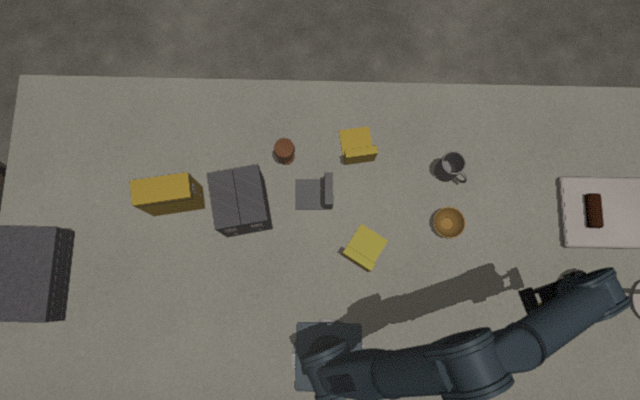

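```bash
cat > h.py <<'E'
from station import robot
import cv2, numpy as np
from scipy.optimize import minimize
def proj(n,P):
    m=robot.camera_model(n); f=200/np.tan(np.radians(m["vertical_fov"]/2))
    K=np.array([[f,0,m["cx"]],[0,f,m["cy"]],[0,0,1.]])
    return cv2.projectPoints(np.float64(P).reshape(-1,3),m["rvec"],m["tvec"],K,None)[0][:,0]
def box(x0,x1,y0,y1,z0,z1): return np.array([[x,y,z] for x in(x0,x1) for y in(y0,y1) for z in(z0,z1)])
BE=[box(-.105,0,-.055,.055,0,.028),box(-.005,0,-.055,.055,0,.13)]   # standing frame
CASES=[box(0,.08,-.09,.09,0,.22),box(.082,.162,-.09,.09,0,.22)]     # row_end frame
def place(B,p,tilt=0):   # p: x,y(m),yaw(deg); tilt 0 standing, 90 on its back
    t=np.radians(tilt); a=np.radians(p[2])
    Ry=np.array([[np.cos(t),0,np.sin(t)],[0,1,0],[-np.sin(t),0,np.cos(t)]])
    Rz=np.array([[np.cos(a),-np.sin(a),0],[np.sin(a),np.cos(a),0],[0,0,1]])
    return [b@(Rz@Ry).T+[p[0],p[1],0] for b in B]
def sil(n,Bs,S=4):
    im=np.zeros((400*S,640*S),np.uint8)
    for b in Bs:
        h=cv2.convexHull(((proj(n,b)+.5)*S).astype(np.float32))
        cv2.fillConvexPoly(im,np.round(h).astype(np.int32),255)
    return cv2.resize(im,(640,400),interpolation=cv2.INTER_AREA)/255.
def fit(B,masks,p0,tilt=0,steps=(.02,.02,8)):
    def c(p):
        s=0
        for n,m in masks.items():
            r=sil(n,place(B,p,tilt)); s+=1-np.minimum(r,m).sum()/np.maximum(r,m).sum()
        return s
    p0=np.array(p0,float)
    for k in (1,.3):
        sim=np.array([p0]+[p0+np.eye(3)[i]*steps[i]*k for i in range(3)])
        r=minimize(c,p0,method="Nelder-Mead",options=dict(initial_simplex=sim,xatol=1e-4,fatol=1e-4)); p0=r.x
    return r.x,r.fun
def ground(n,uv,z=0):
    m=robot.camera_model(n); R=cv2.Rodrigues(m["rvec"])[0]; f=200/np.tan(np.radians(m["vertical_fov"]/2))
    d=R.T@np.array([(uv[0]-m["cx"])/f,(uv[1]-m["cy"])/f,1]); o=-R.T@m["tvec"]
    return o+d*(z-o[2])/d[2]
def mask(n,label,near,rad):
    return sum([r["mask"].astype(float) for r in robot.regions_of(n,label) if np.hypot(r["pixel"][0]-near[1],r["pixel"][1]-near[0])<rad],np.zeros((400,640))).clip(0,1)
E
python3 - <<'E'
from h import *
ims={n:robot.get_image(n) for n in("side","top")}
mb={"side":mask("side","bookend",(336,199),15),"top":mask("top","bookend",(312,189),15)}
mc={"side":mask("side","case_a",(250,205),22),"top":mask("top","case_a",(238,200),22)}
np.savez("cases.npz",**mc)
g=ground("side",(351,208)); print("guess",g)
b,e=fit(BE,mb,[g[0],g[1],90],90); print("bookend",b,e)
g=ground("side",(287,218)); print("guess",g)
c,e=fit(CASES,mc,[g[0]+.05,g[1],90]); print("row_end",c,e)
for n in ims:
    for r in("tankard","goblet","dish"):
        q=robot.regions_of(n,r)
        if q: print(n,r,ground(n,q[0]["pixel"][::-1],.06)[:2].round(3))
v=[]
for n,c0 in(("side",(300,200)),("top",(275,190))):
    im=ims[n][:,:,::-1].copy(); S=5; x0,y0=c0[0]-80,c0[1]-55
    im=cv2.resize(im[y0:y0+110,x0:x0+160],None,fx=S,fy=S,interpolation=cv2.INTER_CUBIC)[:, :]
    for B in place(BE,b,90)+place(CASES,c):
        h=cv2.convexHull(((proj(n,B)+.5-[x0,y0])*S).astype(np.float32)).astype(np.int32); cv2.polylines(im,[h],True,(0,0,255),1)
    v.append(cv2.resize(im,None,fx=.54,fy=.54,interpolation=cv2.INTER_AREA))
cv2.imwrite("pics/crop1.png",np.vstack(v));
E
```

```text
guess [0.52175269 0.00373183 0.        ]
bookend [ 5.50007786e-01 -2.86639158e-03  9.10126891e+01] 0.1073360354151448
guess [0.49291216 0.2077247  0.        ]
row_end [  0.51100514   0.21934356 101.64608817] 0.06639309353668144
side tankard [0.532 0.266]
side goblet [0.687 0.17 ]
side dish [ 0.455 -0.395]
top tankard [ 0.627 -0.41 ]
top goblet [0.681 0.166]
top dish [ 0.454 -0.402]
```

View pics/crop1.png

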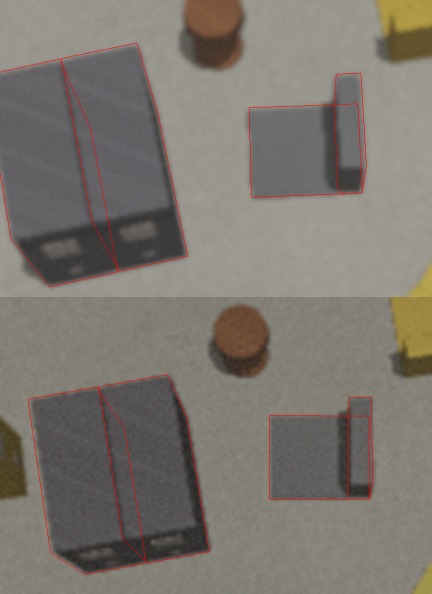

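Side view: the grey bookend lies at about (333,197), with its foot wall at (349,192) on the side away from the cases. The grey cases are at (250,205). Things that could be mistaken for these are the yellow bookends at (378,148) and (393,255), the yellow case at (170,200) and a large dark box at (20,297). I reject all four, because the bookend must be grey and lying with its foot up. The crop shows the fitted outlines sitting well on the bookend and cases: heel (0.550,-0.003) yaw 91°, row_end (0.511,0.219) yaw 101.6°.

Request:
{"api": "move_arm", "payload": {
  "targets": [
    [[2.5,3.2,0,0,0,3.6,0],[2.5,3.2,0,0,0,3.6,0],[2.5,3.2,0,0,0,3.6,0],[2.5,3.2,0,0,0,3.6,0],[2.5,3.2,0,0,0,3.6,0]]
  ]
}}

```text
time: 1.7
eef_pos: [0.3425, -0.4516, 0.2389]
tool_rot: [180.0, 0.0, 37.6]
wrist_force: [1.3, 0.1, 1.5]
opening: 0.05
finger_force: 0.0
```

Request:
{"api": "move_arm", "payload": {
  "targets": [
    [[2.0,3.4,0,0,0,3.6,0],[2.0,3.4,0,0,0,3.6,0],[2.0,3.4,0,0,0,3.6,0],[2.0,3.4,0,0,0,3.6,0],[2.0,3.4,0,0,0,3.6,0]]
  ]
}}

```text
time: 2.2
eef_pos: [0.4423, -0.2815, 0.239]
tool_rot: [180.0, 0.0, 55.6]
wrist_force: [0.1, -1.0, -0.4]
opening: 0.0106
finger_force: 0.0
```

Request:
{"api": "move_arm", "payload": {
  "targets": [
    [[1.5,3.5,0,0,0,3.6,0],[1.5,3.5,0,0,0,3.6,0],[1.5,3.5,0,0,0,3.6,0],[1.5,3.5,0,0,0,3.6,0],[1.5,3.5,0,0,0,3.6,0]]
  ]
}}

```text
time: 2.7
eef_pos: [0.5172, -0.1065, 0.239]
tool_rot: [180.0, 0.0, 73.6]
wrist_force: [1.0, -0.4, -0.3]
opening: 0.0003
finger_force: 0.0
```

Request:
{"api": "move_arm", "payload": {
  "targets": [
    [[0.7,3.4,0,0,0,3.6,0],[0.7,3.4,0,0,0,3.6,0],[0.7,3.4,0,0,0,3.6,0],[0.7,3.4,0,0,0,3.6,0],[0.7,3.4,0,0,0,3.4,0]]
  ]
}}

```text
time: 3.2
eef_pos: [0.5519, 0.0634, 0.2389]
tool_rot: [180.0, 0.0, 91.4]
wrist_force: [0.7, 0.1, -0.4]
opening: 0.0002
finger_force: 0.0
```

Run:
```python
from h import *
s=robot.sense(); print(s["time"],s["eef_pos"].round(4),s["tool_rot"].round(2),s["opening"],s["qpos"].round(1))
import cv2
b=cv2.imread("pics/side0.png"); t=cv2.imread("pics/top0.png")
for n,im in(("side",b),("top",t)):
    hsv=cv2.cvtColor(im,cv2.COLOR_BGR2HSV); m=cv2.inRange(hsv,(18,120,60),(35,255,255))
    k,l,st,ce=cv2.connectedComponentsWithStats(m)
    for i in range(1,k):
        if 300<st[i,4]<3000:
            p=np.argwhere(l==i)[:,::-1]; h=cv2.convexHull(p.astype(np.float32))[:,0]
            for z in(0,.1):
                g=np.array([ground(n,q,z)[:2] for q in h]); print(n,ce[i].round(),z,g.min(0).round(3),g.max(0).round(3))
```

```text
3.2 [0.5519 0.0634 0.2389] [1.7998e+02 1.0000e-02 9.1390e+01] 0.00024116736435802536 [ 11.8  24.4 -29.8 101.4  14.   57.9 -21.9]
side [378. 147.] 0 [ 0.665 -0.163] [ 0.797 -0.028]
side [378. 147.] 0.1 [ 0.625 -0.147] [ 0.749 -0.021]
side [483. 224.] 0 [ 0.411 -0.466] [ 0.513 -0.364]
side [483. 224.] 0.1 [ 0.387 -0.431] [ 0.483 -0.335]
side [392. 256.] 0 [ 0.289 -0.191] [ 0.44  -0.043]
side [392. 256.] 0.1 [ 0.273 -0.174] [ 0.415 -0.035]
top [357. 145.] 0 [ 0.664 -0.165] [ 0.8   -0.028]
top [357. 145.] 0.1 [ 0.637 -0.153] [ 0.766 -0.023]
top [165. 194.] 0 [0.467 0.445] [0.616 0.708]
top [165. 194.] 0.1 [0.451 0.422] [0.592 0.67 ]
top [448. 222.] 0 [ 0.406 -0.468] [ 0.509 -0.363]
top [448. 222.] 0.1 [ 0.394 -0.438] [ 0.491 -0.339]
top [364. 248.] 0 [ 0.287 -0.195] [ 0.442 -0.043]
top [364. 248.] 0.1 [ 0.282 -0.181] [ 0.428 -0.038]
```

Request:
{"api": "move_arm", "payload": {
  "targets": [
    [[-0.2,0,-3.1,0,0,0,0],[0,0,-3.1,0,0,0,0],[0,0,-3.1,0,0,0,0],[0,0,-3.1,0,0,0,0],[0,0,-3.1,0,0,0,0]]
  ]
}}

```text
time: 3.7
eef_pos: [0.5498, 0.062, 0.0826]
tool_rot: [180.0, 0.0, 91.3]
wrist_force: [-0.1, -0.5, -0.0]
opening: 0.0004
finger_force: 0.0
```

Request:
{"api": "move_arm", "payload": {
  "targets": [
    [[0,-0.6,0,0,0,0,0],[0,-0.8,0,0,0,0,0],[0,-0.8,0,0,0,0,0],[0,-0.6,0,0,0,0,0],[0,-0.6,0,0,0,0,0]]
  ]
}}

```text
time: 4.2
eef_pos: [0.5511, 0.0286, 0.0854]
tool_rot: [179.8, -0.1, 91.3]
wrist_force: [0.4, 3.5, 3.6]
opening: 0.0006
finger_force: 1.9
```

Request:
{"api": "move_arm", "payload": {
  "targets": [
    [[0,-0.5,0,0,0,0,0],[0,-0.5,0,0,0,0,0],[0,-0.5,0,0,0,0,0],[0,-0.5,0,0,0,0,0],[0,-0.5,0,0,0,0,0]]
  ]
}}

```text
time: 4.7
eef_pos: [0.5497, 0.0024, 0.0836]
tool_rot: [180.0, 0.0, 91.3]
wrist_force: [1.4, 1.5, 1.5]
opening: 0.0007
finger_force: 1.0
```

Run:
```python
from h import *
v=[]
for n,(x,y) in(("side",(260,140)),("top",(240,130))):
    im=robot.get_image(n)[y:y+110,x:x+150,::-1]; v.append(cv2.resize(im,None,fx=2.6,fy=2.6,interpolation=cv2.INTER_CUBIC))
cv2.imwrite("pics/tip1.png",np.hstack(v))
```

```text
(no output)
```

View pics/tip1.png

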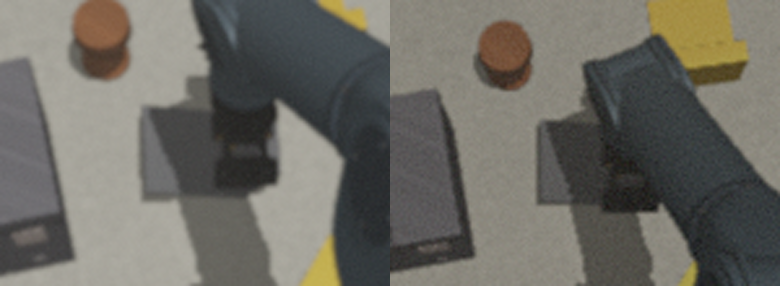

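The left edge of the plate, around (315,195) in the side view, has barely moved even though the finger has pushed about 3 cm. So the bookend is tipping rather than sliding, and I'll keep pushing.

Request:
{"api": "move_arm", "payload": {
  "targets": [
    [[0,-0.5,0,0,0,0,0],[0,-0.5,0,0,0,0,0],[0,-0.5,0,0,0,0,0],[0,-0.5,0,0,0,0,0],[0,-0.5,0,0,0,0,0]]
  ]
}}

```text
time: 5.3
eef_pos: [0.5493, -0.0227, 0.0835]
tool_rot: [-180.0, 0.0, 91.2]
wrist_force: [-1.0, 1.5, -0.6]
opening: 0.0006
finger_force: 0.2
```

Request:
{"api": "move_arm", "payload": {
  "targets": [
    [[0,-0.3,0,0,0,0,0],[0,-0.3,0,0,0,0,0],[0,-0.3,0,0,0,0,0],[0,-0.3,0,0,0,0,0],[0,-0.3,0,0,0,0,0]]
  ]
}}

```text
time: 5.8
eef_pos: [0.5496, -0.0371, 0.0837]
tool_rot: [-180.0, 0.0, 91.3]
wrist_force: [0.1, -0.0, 0.1]
opening: 0.0002
finger_force: 0.0
```

Run:
```python
from h import *
v=[]
for n,(x,y) in(("side",(260,140)),("top",(240,130))):
    im=robot.get_image(n)[y:y+110,x:x+150,::-1]; v.append(cv2.resize(im,None,fx=2.6,fy=2.6,interpolation=cv2.INTER_CUBIC))
cv2.imwrite("pics/tip2.png",np.hstack(v))
```

```text
(no output)
```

View pics/tip2.png

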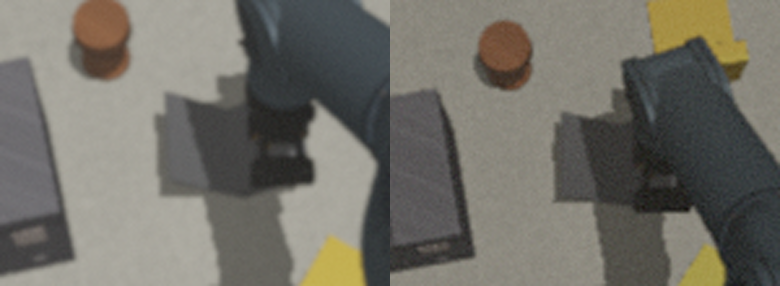

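The plate is raised, with its left edge at about (323,195) in side and its shadow separated from it, and the tilt is approaching 45°. I'll keep pushing.

Request:
{"api": "move_arm", "payload": {
  "targets": [
    [[0,-0.3,0,0,0,0,0],[0,-0.3,0,0,0,0,0],[0,-0.3,0,0,0,0,0],[0,-0.3,0,0,0,0,0],[0,-0.3,0,0,0,0,0]]
  ]
}}

```text
time: 6.4
eef_pos: [0.5496, -0.0521, 0.0837]
tool_rot: [-180.0, 0.0, 91.3]
wrist_force: [-0.2, 0.6, -0.3]
opening: 0.0002
finger_force: 0.0
```

Request:
{"api": "move_arm", "payload": {
  "targets": [
    [[0,-0.3,0,0,0,0,0],[0,-0.2,0,0,0,0,0],[0,0,0,0,0,0,0],[0,0,0,0,0,0,0],[0,0,0,0,0,0,0]]
  ]
}}

```text
time: 6.9
eef_pos: [0.5496, -0.0566, 0.0837]
tool_rot: [180.0, -0.0, 91.3]
wrist_force: [0.5, -0.3, 0.1]
opening: 0.0006
finger_force: 0.0
```

Run:
```python
from h import *
v=[]
for n,(x,y) in(("side",(260,140)),("top",(240,130))):
    im=robot.get_image(n)[y:y+110,x:x+150,::-1]; v.append(cv2.resize(im,None,fx=2.6,fy=2.6,interpolation=cv2.INTER_CUBIC))
cv2.imwrite("pics/tip3.png",np.hstack(v))
```

```text
(no output)
```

View pics/tip3.png

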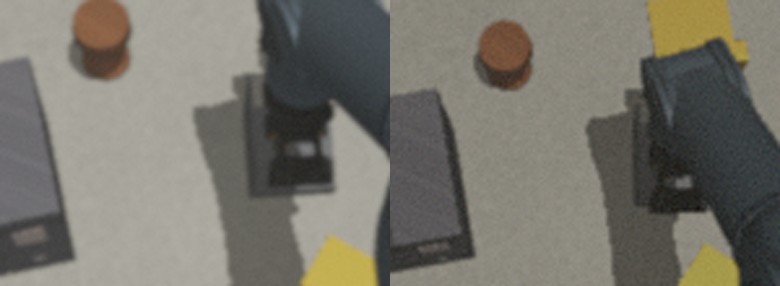

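It now stands on its foot: in side the plate is on the left at (357,190) and the foot to the right up to (388,210). I'll lift, back off beyond the toe, and measure.

Request:
{"api": "move_arm", "payload": {
  "targets": [
    [[0,0,2.5,0,0,0,0],[0,0,3.5,0,0,0,0],[0,0,4,0,0,0,0],[0,-2,3,0,0,0,0],[0,-4,1,0,0,0,0]]
  ]
}}

```text
time: 7.5
eef_pos: [0.5519, -0.1137, 0.2276]
tool_rot: [179.6, -0.0, 91.6]
wrist_force: [1.2, -0.1, 0.0]
opening: 0.0002
finger_force: 0.0
```

Request:
{"api": "move_arm", "payload": {
  "targets": [
    [[0,-4.5,0,0,0,0,6],[0,-4.5,0,0,0,0,6],[0,-4.5,0,0,0,0,6],[0,-4,0,0,0,0,6],[0,0,0,0,0,0,6]]
  ]
}}

```text
time: 8.0
eef_pos: [0.5477, -0.2995, 0.2231]
tool_rot: [-179.9, 0.2, 90.7]
wrist_force: [0.0, -0.6, 0.1]
opening: 0.0382
finger_force: 0.0
```

```bash
cat > look.py <<'E'
from h import *
import sys
tag=sys.argv[1]; ims={n:robot.get_image(n) for n in("side","top")}
s=robot.sense(); print(s["time"],s["eef_pos"].round(4),s["tool_rot"].round(2),s["opening"].round(4))
p0=[float(v) for v in sys.argv[2:5]]; mb={}
for n in ims:
    c=proj(n,[p0[0],p0[1]-.04,.04])[0]; m=mask(n,"bookend",c,18); print(n,c.round(),m.sum())
    if m.sum()>300: mb[n]=m
    if len(mb)==2: break
b,e=fit(BE,mb,p0); print("bookend",b.round(4),e/len(mb))
c=[.511,.2193,101.65]; R=c[2]*np.pi/180; u=np.array([np.cos(R),np.sin(R)]); w=np.array([-u[1],u[0]])
d=b[:2]-c[:2]; print("heel in row frame mm: x",(d@u*1e3).round(1),"y",(d@w*1e3).round(1),"yaw err",(b[2]-c[2]).round(2))
v=[]
for n,(x,y) in(("side",(220,140)),("top",(200,130))):
    im=cv2.resize(ims[n][y:y+110,x:x+190,::-1],None,fx=4,fy=4,interpolation=cv2.INTER_CUBIC)
    for B in place(BE,b)+place(CASES,c):
        h=cv2.convexHull(((proj(n,B)+.5-[x,y])*4).astype(np.float32)).astype(np.int32); cv2.polylines(im,[h],True,(0,0,255),1)
    v.append(cv2.resize(im,None,fx=.68,fy=.68,interpolation=cv2.INTER_AREA))
cv2.imwrite(f"pics/{tag}.png",np.vstack(v))
E
python3 look.py stand .55 -.003 91
```

```text
Traceback (most recent call last):
  File "look.py", line 4, in <module>
    s=robot.sense(); print(s["time"],s["eef_pos"].round(4),s["tool_rot"].round(2),s["opening"].round(4))
                                                                                  ^^^^^^^^^^^^^^^^^^
AttributeError: 'float' object has no attribute 'round'
```

```bash
sed -i 's/s\["opening"\].round(4)/round(float(s["opening"]),4)/' look.py; python3 look.py stand .55 -.003 91
```

```text
8.2 [ 0.55   -0.2899  0.2237] [ 1.7999e+02 -6.0000e-02  9.1390e+01] 0.0542
side [366. 195.] 1245.0
top [343. 192.] 1014.0
bookend [ 5.5100e-01 -6.9000e-03  9.1532e+01] 0.06702445997126427
heel in row frame mm: x -229.6 y 6.5 yaw err -10.12
```

View pics/stand.png

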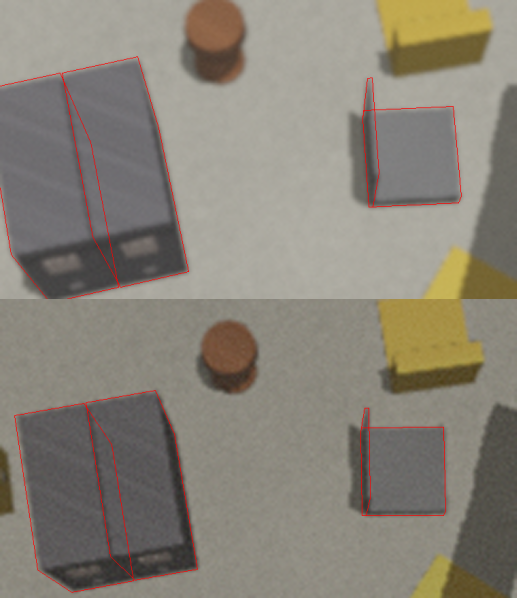

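Request:
{"api": "move_arm", "payload": {
  "targets": [
    [[0.2,3.0,0,0,0,0,6],[0.2,3.5,0,0,0,0,6],[0,3.5,0,0,0,0,6],[0,2.5,0,0,0,0,6],[0,1.5,0,0,0,0,6]]
  ]
}}

```text
time: 8.8
eef_pos: [0.5538, -0.148, 0.2241]
tool_rot: [180.0, -0.0, 91.5]
wrist_force: [-0.2, 0.7, -0.4]
opening: 0.0603
finger_force: 0.0
```

Request:
{"api": "move_arm", "payload": {
  "targets": [
    [[0,0,-4.5,0,0,0,6],[0,0,-4.8,0,0,0,6],[0,0,-4.8,0,0,0,6],[0,0,-4.1,0,0,0,6],[0,0,-2.6,0,0,0,6]]
  ]
}}

```text
time: 9.3
eef_pos: [0.5519, -0.1516, 0.0127]
tool_rot: [-179.8, -0.0, 91.3]
wrist_force: [0.3, 0.9, -0.3]
opening: 0.0603
finger_force: 0.0
```

Request:
{"api": "move_arm", "payload": {
  "targets": [
    [[0,0.4,0,0,0,0,6],[0,0.5,0,0,0,0,6],[0,0.6,0,0,0,0,6],[0,0.6,0,0,0,0,6],[0,0.6,0,0,0,0,6]]
  ]
}}

```text
time: 9.8
eef_pos: [0.5545, -0.1243, 0.017]
tool_rot: [179.9, 0.0, 91.3]
wrist_force: [0.5, -6.3, 2.3]
opening: 0.0601
finger_force: 4.5
```

Request:
{"api": "move_arm", "payload": {
  "targets": [
    [[0,0.7,0,0,0,0.2,6],[-0.05,0.8,0,0,0,0.4,6],[-0.05,0.8,0,0,0,0.4,6],[-0.05,0.8,0,0,0,0.4,6],[-0.05,0.8,0,0,0,0.4,6]]
  ]
}}

```text
time: 10.3
eef_pos: [0.5529, -0.0883, 0.0169]
tool_rot: [179.9, 0.2, 93.0]
wrist_force: [1.1, -6.7, 4.8]
opening: 0.0599
finger_force: 3.3
```

Request:
{"api": "move_arm", "payload": {
  "targets": [
    [[-0.06,0.8,0,0,0,0.5,6],[-0.06,0.8,0,0,0,0.5,6],[-0.06,0.8,0,0,0,0.5,6],[-0.06,0.8,0,0,0,0.5,6],[-0.06,0.8,0,0,0,0.5,6]]
  ]
}}

```text
time: 10.8
eef_pos: [0.55, -0.0483, 0.0169]
tool_rot: [179.9, 0.2, 95.5]
wrist_force: [0.5, -7.4, 4.2]
opening: 0.0602
finger_force: 3.5
```

```bash
python3 look.py push1 .547 .07 95
```

```text
10.9 [ 0.5497 -0.046   0.0168] [1.7988e+02 8.0000e-02 9.5590e+01] 0.0602
side [343. 197.] 1060.0
top [322. 192.] 798.0
bookend [5.38900e-01 7.72000e-02 9.46577e+01] 0.1838196856526057
heel in row frame mm: x -144.8 y 1.4 yaw err -6.99
```

View pics/push1.png

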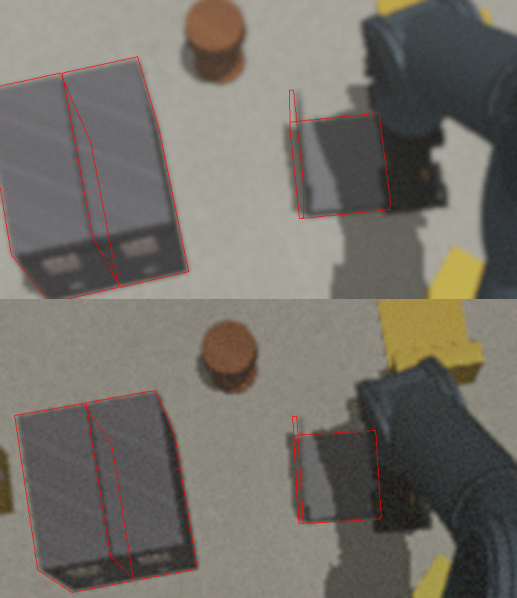

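Request:
{"api": "move_arm", "payload": {
  "targets": [
    [[-0.08,0.85,0,0,0,0.4,6],[-0.08,0.85,0,0,0,0.4,6],[-0.08,0.85,0,0,0,0.4,6],[-0.08,0.85,0,0,0,0.4,6],[-0.08,0.85,0,0,0,0.4,6]]
  ]
}}

```text
time: 11.5
eef_pos: [0.5453, -0.0056, 0.0162]
tool_rot: [180.0, 0.2, 97.5]
wrist_force: [0.9, -7.4, 5.0]
opening: 0.0596
finger_force: 3.7
```

Request:
{"api": "move_arm", "payload": {
  "targets": [
    [[-0.08,0.85,0,0,0,0.4,6],[-0.08,0.85,0,0,0,0.4,6],[-0.08,0.85,0,0,0,0.4,6],[-0.08,0.85,0,0,0,0.4,6],[-0.08,0.85,0,0,0,0.4,6]]
  ]
}}

```text
time: 12.0
eef_pos: [0.5413, 0.0368, 0.0162]
tool_rot: [180.0, 0.2, 99.5]
wrist_force: [1.9, -7.4, 5.3]
opening: 0.0599
finger_force: 3.9
```

Request:
{"api": "move_arm", "payload": {
  "targets": [
    [[-0.08,0.85,0,0,0,0.4,6],[-0.08,0.85,0,0,0,0.4,6],[-0.08,0.85,0,0,0,0.4,6],[-0.08,0.85,0,0,0,0.4,6],[-0.08,0.8,0,0,0,0.4,6]]
  ]
}}

```text
time: 12.5
eef_pos: [0.5372, 0.0787, 0.0161]
tool_rot: [-180.0, 0.2, 101.5]
wrist_force: [2.0, -7.5, 7.1]
opening: 0.0597
finger_force: 4.1
```

```bash
python3 look.py push2 .515 .197 101.6
```

```text
12.6 [0.5369 0.0811 0.0161] [1.7998e+02 4.0000e-02 1.0157e+02] 0.06
side [302. 207.] 940.0
top [285. 201.] 760.0
bookend [  0.5139   0.1968 102.6758] 0.2647217419287695
heel in row frame mm: x -22.6 y 1.7 yaw err 1.03
```

View pics/push2.png

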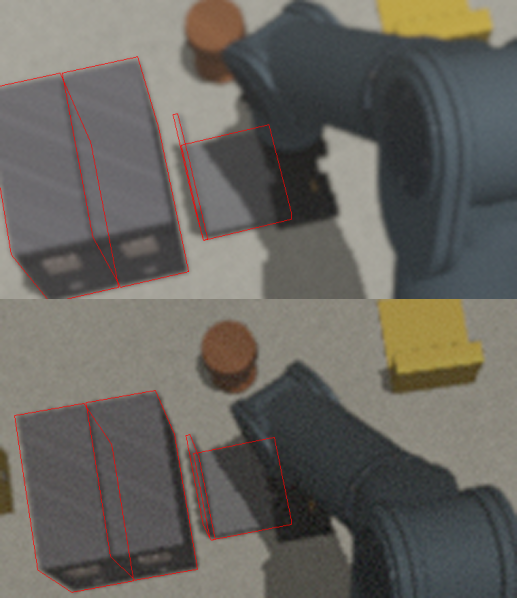

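Request:
{"api": "move_arm", "payload": {
  "targets": [
    [[-0.1,0.45,0,0,0,0,6],[-0.08,0.4,0,0,0,0,6],[-0.08,0.4,0,0,0,0,6],[-0.06,0.3,0,0,0,0,6],[-0.04,0.2,0,0,0,0,6]]
  ]
}}

```text
time: 13.2
eef_pos: [0.5331, 0.0969, 0.0157]
tool_rot: [-180.0, 0.1, 101.5]
wrist_force: [1.6, -6.9, 4.3]
opening: 0.0603
finger_force: 3.5
```

Request:
{"api": "move_arm", "payload": {
  "targets": [
    [[-0.02,0.1,0,0,0,0,6],[-0.02,0.1,0,0,0,0,6],[0,0.0,0,0,0,0,6],[-0.02,0.1,0,0,0,0,6],[0,0,0,0,0,0,6]]
  ]
}}

```text
time: 13.7
eef_pos: [0.5326, 0.0997, 0.0157]
tool_rot: [-180.0, 0.1, 101.5]
wrist_force: [0.6, -6.2, 5.0]
opening: 0.0597
finger_force: 3.2
```

```bash
python3 look.py push3 .512 .215 101.6
```

```text
13.8 [0.5326 0.0997 0.0157] [-1.7995e+02  1.2000e-01  1.0147e+02] 0.0601
side [297. 208.] 936.0
top [280. 202.] 793.0
bookend [  0.5046   0.2219 106.3742] 0.271398124304829
heel in row frame mm: x 3.8 y 5.8 yaw err 4.72
```

Request:
{"api": "move_arm", "payload": {
  "targets": [
    [[-0.02,0.1,0,0,0,0,6],[0,0.05,0,0,0,0,6],[-0.02,0.05,0,0,0,0,6],[0,0.05,0,0,0,0,6],[0,0,0,0,0,0,6]]
  ]
}}

```text
time: 14.4
eef_pos: [0.5321, 0.102, 0.0157]
tool_rot: [-179.9, 0.1, 101.5]
wrist_force: [1.2, -6.4, 4.3]
opening: 0.0599
finger_force: 3.5
```

Request:
{"api": "move_arm", "payload": {
  "targets": [
    [[-0.02,0.05,0,0,0,0,6],[0,0.05,0,0,0,0,6],[0,0,0,0,0,0,6],[0,0,0,0,0,0,6],[0,0,0,0,0,0,6]]
  ]
}}

```text
time: 14.9
eef_pos: [0.532, 0.103, 0.0157]
tool_rot: [-179.9, 0.1, 101.5]
wrist_force: [0.9, -6.7, 5.0]
opening: 0.0598
finger_force: 3.5
```

```bash
python3 look.py push4 .512 .217 101.6
```

```text
15.0 [0.532  0.1029 0.0157] [-1.7995e+02  1.4000e-01  1.0146e+02] 0.0601
side [296. 208.] 996.0
top [279. 202.] 672.0
bookend [  0.5029   0.2245 108.647 ] 0.30220245027926834
heel in row frame mm: x 6.8 y 6.9 yaw err 7.0
```

View pics/push4.png

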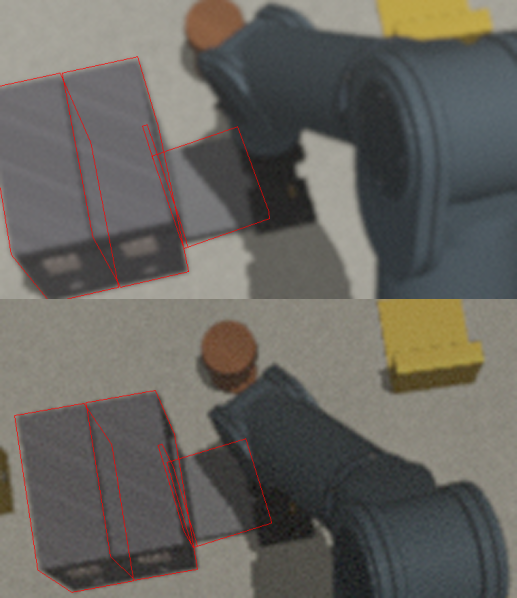

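Request:
{"api": "move_arm", "payload": {
  "targets": [
    [[-0.01,0.05,0,0,0,0,6],[-0.01,0.05,0,0,0,0,6],[0,0,0,0,0,0,6],[0,0,0,0,0,0,6],[0,0,0,0,0,0,6]]
  ]
}}

```text
time: 15.6
eef_pos: [0.5319, 0.1035, 0.0157]
tool_rot: [-179.9, 0.2, 101.4]
wrist_force: [1.7, -7.5, 4.9]
opening: 0.0597
finger_force: 4.0
```

Request:
{"api": "move_arm", "payload": {
  "targets": [
    [[-0.01,0.05,0,0,0,0,6],[0,0,0,0,0,0,6],[0,0,0,0,0,0,6],[0,0,0,0,0,0,6],[0,0,0,0,0,0,6]]
  ]
}}

```text
time: 16.1
eef_pos: [0.5319, 0.1035, 0.0157]
tool_rot: [-179.9, 0.2, 101.4]
wrist_force: [1.8, -7.9, 4.8]
opening: 0.0597
finger_force: 4.5
```

Request:
{"api": "move_arm", "payload": {
  "targets": [
    [[-0.01,0.05,0,0,0,0,6],[-0.01,0.05,0,0,0,0,6],[0,0,0,0,0,0,6],[0,0,0,0,0,0,6],[0,0,0,0,0,0,6]]
  ]
}}

```text
time: 16.6
eef_pos: [0.5318, 0.1035, 0.0157]
tool_rot: [-179.9, 0.3, 101.4]
wrist_force: [1.4, -10.7, 6.4]
opening: 0.0601
finger_force: 5.6
```

The TCP has stopped while the force rises to 10.7 N, so the plate is bearing on the case. I'll back off and check.

Request:
{"api": "move_arm", "payload": {
  "targets": [
    [[0.06,-0.3,0,0,0,0,6],[0.1,-0.7,0,0,0,0,6],[0.2,-1.5,0,0,0,0,6],[0.4,-2.0,0,0,0,0,6],[0.2,-1.0,1,0,0,0,6]]
  ]
}}

```text
time: 17.1
eef_pos: [0.5399, 0.05, 0.0248]
tool_rot: [-179.8, 0.0, 101.5]
wrist_force: [-0.7, 0.0, 0.4]
opening: 0.0602
finger_force: 0.0
```

Request:
{"api": "move_arm", "payload": {
  "targets": [
    [[0,0,4,0,0,0,6],[0,-1,4.5,0,0,0,6],[0,-2,4.5,0,0,0,6],[0,-2,4.5,0,0,0,6],[0,-3,3.5,0,0,0,6]]
  ]
}}

```text
time: 17.6
eef_pos: [0.5412, -0.0266, 0.2392]
tool_rot: [179.8, -0.0, 101.7]
wrist_force: [1.4, 0.4, -0.2]
opening: 0.0602
finger_force: 0.0
```

Request:
{"api": "move_arm", "payload": {
  "targets": [
    [[0,-4.5,0,0,0,0,6],[0,-4.5,0,0,0,0,6],[0,-4.5,0,0,0,0,6],[0,-4.5,0,0,0,0,6],[0,-4,0,0,0,0,6]]
  ]
}}

```text
time: 18.1
eef_pos: [0.5402, -0.2499, 0.2364]
tool_rot: [180.0, 0.0, 101.5]
wrist_force: [1.2, 0.3, -0.2]
opening: 0.0599
finger_force: 0.0
```

```bash
cat > chk.py <<'E'
from h import *
from scipy.optimize import minimize
ims={n:robot.get_image(n) for n in("side","top")}
M={}
for n,cc in(("side",(250,205)),("top",(238,200))):
    mc=mask(n,"case_a",cc,25); mb=mask(n,"bookend",proj(n,[.52,.18,.03])[0],22); M[n]=(mc,mb)
    print(n,mc.sum(),mb.sum())
old=np.load("cases.npz")
print("old",fit(CASES,{n:old[n] for n in M},[.511,.2193,101.6]))
c,e=fit(CASES,{n:M[n][0] for n in M},[.511,.2193,101.6],steps=(.01,.01,4)); print("cases now",c,e)
def cost(p):   # bookend visible part: the cases stand in front of it
    s=0
    for n in M:
        r=sil(n,place(BE,p))*(1-M[n][0]); s+=1-np.minimum(r,M[n][1]).sum()/np.maximum(r,M[n][1]).sum()
    return s
p=np.array([.511,.217,101.6])
for k in(1,.3):
    r=minimize(cost,p,method="Nelder-Mead",options=dict(initial_simplex=np.array([p,p+[.01*k,0,0],p+[0,.01*k,0],p+[0,0,4*k]]))); p=r.x
print("bookend",p,r.fun)
R=c[2]*np.pi/180; u=np.array([np.cos(R),np.sin(R)]); w=np.array([-u[1],u[0]]); d=p[:2]-c[:2]
print("row frame mm",d@u*1e3,d@w*1e3,"yaw",p[2]-c[2])
for n in M: # others unmoved?
    for r in("tankard","goblet","dish"):
        q=robot.regions_of(n,r)
        if q: print(n,r,q[0]["pixel"],round(q[0]["confidence"],2))
E
python3 chk.py
```

```text
side 4799.0 1203.0
top 3642.0 1080.0
old (array([  0.51089959,   0.21933822, 101.55421189]), np.float64(0.06610208861283229))
cases now [  0.51015755   0.21879511 101.28063225] 0.08592273186716481
bookend [  0.50968034   0.21928286 101.32998159] 0.10802975953993532
row frame mm 0.571676873154453 0.37257548553618147 yaw 0.04934933374654804
side goblet [154.0, 297.7] 0.88
top goblet [152.6, 282.3] 0.82
top dish [195.3, 253.2] 0.39
```

```bash
python3 -c "
from station import robot
print(robot.sense()['wrist_force']); print(robot.finish_job())"
```

```text
[-0.20767536 -0.08794654 -0.44455217]
the job is handed in; nothing more can be done
None
```

I handed the job in at about 18 s: the bookend was pushed over onto its foot and along the table, and stands flush against the row's end (final fit: heel within about 1 mm of the middle, yaw within 0.1°). The cases did not measurably move and the goblet is where it was; in the last look the networks did not report the tankard and gave no reliable dish detection, so those two rest on the gripper never having gone low near them.

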